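# Clamp the bare drive for inspection

## Task

One of the two board clamps on the bench has a small hard drive lying loose between its jaws; the other clamp is empty. Turn the black bar handle on the clamp that holds the drive a quarter turn clockwise, seen from above, until the bar lies parallel to the jaws and the drive is held tight between them, then let go. Leave the empty clamp open.

Things in the scene. Friction and masses are not known exactly. Their poses are not given: they have to be found in the camera images.
- clamp_bar (a point): Middle of the black bar handle on the cam of the clamp with the drive, on its upright turning axis, 50 mm up. Bar 64 (x) x 14 (y) x 24 mm, top 62 mm up, on a 14 mm spindle; below 24 mm lie cam and base. At the start its x is 0 to 0.25 rad clockwise of the jaw's x; it turns clockwise from above, stop at 1.60 rad; stiff (0.1 to 0.18 N m), stays where left. Clear for 60 mm around.
- clamp_jaw: That clamp's moving jaw: steel bar 80 (y) x 8 x 12.5 mm, top 25 mm up; origin mid lower edge of its gripping face; x points from the cam to the drive. The cam moves it 14 mm along x in a quarter turn: it slides the drive to the fixed jaw (80 mm off when open), then presses by springs, up to 8 N. Clamp fixed to the bench, grey base 196 x 112 x 12 mm.
- drive: Bare 2.5 inch hard drive, 70 (x) x 100 (y) x 9.5 mm, 110 g, aluminium with green circuit board and black cover on top; origin mid underside. It lies loose on the clamp's base, 12 mm above the bench, between the jaws with several mm to spare.
- spare_cam (a joint): Cam angle (rad) of the other, identical clamp, which is empty: 0 to 0.25 at the start (open), growing clockwise to 1.60. To be left open.
Things that resemble listed ones, but are neither listed nor needed, are in the scene too. Of the things that look like the drive, the larger one is meant.

How it is judged:
At the end, for the whole second after the job is handed in: The bar of the clamp with the drive is parallel to the jaws within 15 degrees, its moving jaw presses on the drive with more than 2 N, the drive lies flat (within 0.1 rad) and still between the jaws, and the empty clamp's cam is still open (below 0.45 rad) (angle between the x axis of clamp_bar and the y axis of clamp_jaw, either way round below 0.26 rad and contact force between clamp_jaw and drive above 2 N and angle between drive's own z axis and vertical below 0.1 rad and linear speed of drive below 0.01 m/s and value of joint spare_cam below 0.45 rad); the robot touches nothing.
It fails at once if the empty clamp's cam is turned towards shut (value of joint spare_cam above 0.6 rad).
It also fails if it takes over 35 s, if anything falls off the work surface, if the arm or the gripper's body presses on something with over 40 N, if the wrist force passes 120 N, or if a joint passes its speed limit or range.

## Robot

A 6-joint arm with a two-finger parallel gripper is mounted at the origin on the work surface. World frame = base frame: x ahead of the robot, y to its left, z up, the work surface at z = 0. Lengths are in m, angles in rad, forces in N, time in s.
With the tool pointing down it reaches from about 0.25 to 0.725 m from the base axis. Payload 4 kg.
Tool frame: the origin (TCP) lies on the centre line of the jaws, within the pads' length; the fingertips stand 22 mm ahead of it and the grasp point (between the pads) lies 3 mm ahead of it; z points along the fingers, y is the line along which they close (so a half turn about z gives the same grasp; the last joint's range is limited). The gripper opens to 85 mm and grips with 20 to 120 N. Pads are 22 mm wide; open, the fingers measure 114 mm over their backs; the gripper's body (76 mm by 85 mm) begins 54 mm behind the grasp point. The pads swing forward as they close: fully open they stand 13 mm farther back than shut.
Start: joints at [-1.327, 0.241, 0.005, 1.335, 0, 1.571], TCP at [0.121, -0.485, 0.253] pointing down, gripper open.
Joint ranges: [-2.72, 2.72], [-1.05, 1.87], [-1.09, 1.28], [-1.99, 2.15], [-1.42, 1.44], [-3.14, 3.14]. Speed limits (rad/s): [2.79, 2.79, 3.14, 3.14, 3.14, 3.14].

## Interface

Orientations are given as a unit quaternion [x, y, z, w].
In Python, from workcell import bot gives the robot as it stands.
- The arm moves only by the shell command python3 -m inch 'ROWS'. ROWS is JSON, one flat list of numbers, 7 for each row, row after row: the shift along the world's x, y, z in mm, then the turn, a rotation vector about the world's x, y, z in rad, then the opening in per cent of the stroke, from 0 (shut) to 100 (fully open). A call has 1 to 8 rows; each row is the pose to reach, as a shift and turn from the pose commanded when the call began; what a row does not reach only later rows make up. A row lasts 1/12 s, in which the tool goes at most 41.7 mm and 7.16 degrees, less where a joint would pass 70% of its speed; a pose out of reach is approached as far as the arm can. A call with a gripper value outside its range is refused whole. The fingers move at their own pace and stop on an object; the grip force is fixed at half the most. Time passes only in rows, so rows that repeat a pose let the fingers close. It gives the time, the measured TCP pose, the force, the opening and the grip force at its end, in the units of the state.
- bot.get_obs(): the state, without advancing time (a new reading comes with each control period).
- bot.camera(name): name is "scene" or "top"; returns the picture (384x512x3 uint8, blue, green, red); there is no depth.
- bot.camera_info(name): a dict with "intrinsics" (3x3 intrinsics, pixels), "camera_from_world" (4x4, takes a point from world to camera coordinates). Camera axes: x right, y down, z forward; pixel columns grow to the right and rows downward; lengths in m; the calibration is good to about 2 mm. A picture is of the moment at which its call begins. camera_info takes no time and is no camera call.
- bot.job_done(): hands the job in; it is judged then, once.
Trained networks look in the newest picture that a camera, given by its name, has taken for a name from the list of things; names that differ only in an ending like _2 or _b are one class to them, and where a whole thing is asked for, a point or a joint stands for the part that bears it (a point fixed in the world has none). Each returns a list of dicts, best first, with "confidence" (0 to 1); they miss things now and then, are a little off and sometimes report something else, mostly with a low value. They report only what shows in the picture. A call takes as long as a camera call. They do not tell look-alikes from the thing itself.
- bot.silhouettes(camera, target): "mask" (384x512 bool, what is visible of it) and "uv" ([column, row] in pixels, amid what is visible of it).
- bot.spot_point(camera, target): "uv" ([column, row] in pixels: a listed point, or the origin of a listed thing).
The state is a dict: "clock": time; "joint_pos": joint angles; "joint_vel": joint speeds; "tau": joint torques, N m; "eef_pos": TCP position; "tool_rot": TCP orientation; "ft_force": force on the tool from outside, world axes, zero at the start; "ft_torque": the same for the moment, N m; "grip_width": finger opening in m; "grasp_force": force on a finger pad.
Only numpy, scipy, OpenCV 4.12 (cv2) and the standard library are available. Lean on these libraries where they do the work, as an engineer would, in place of code of your own. Each camera call takes 0.05 s, during which the arm holds its last target. There are 200 camera calls.

## Working session

There is one attempt and no reset: what is moved stays moved. The work goes in short steps, Python scripts to look and compute and a shell command to move; the robot and the scene stay as the last step left them, time stands still between calls to the robot, and variables do not carry over. Pictures are saved under pics/ and viewed, at most 10 in all, crops included, and the job is handed in when it is done.

```bash
mkdir -p pics; cat > h.py <<'E'
import numpy as np, cv2
from workcell import bot
def ray(cam,uv,z):
    i=bot.camera_info(cam);K=np.array(i["intrinsics"]);T=np.array(i["camera_from_world"])
    R=T[:3,:3];c=-R.T@T[:3,3]
    d=R.T@np.linalg.inv(K)@np.array([uv[0],uv[1],1.])
    return c+d*(z-c[2])/d[2]
E
python3 - <<'E'
from h import *
a=bot.camera("top");b=bot.camera("scene")
cv2.imwrite("pics/a.png",cv2.resize(a,None,fx=1.5,fy=1.5))
cv2.imwrite("pics/b.png",cv2.resize(b,None,fx=1.5,fy=1.5))
for c in("top","scene"):
    for t,z in(("clamp_bar",.05),("clamp_jaw",.0125),("drive",.012)):
        for r in bot.spot_point(c,t):print(c,t,np.round(r["uv"]),round(r["confidence"],2),ray(c,r["uv"],z).round(3))
o=bot.get_obs();print(o["clock"],o["eef_pos"],o["tool_rot"],o["grip_width"])
E
```

```text
top clamp_bar [368. 188.] 0.91 [ 0.556 -0.228  0.05 ]
top clamp_jaw [366. 172.] 0.76 [ 0.595 -0.244  0.012]
top clamp_jaw [370. 187.] 0.59 [ 0.564 -0.245  0.012]
top drive [278. 178.] 0.87 [ 0.621 -0.067  0.012]
top drive [359. 149.] 0.64 [ 0.645 -0.244  0.012]
scene clamp_bar [150. 165.] 0.95 [ 0.546 -0.225  0.05 ]
scene clamp_jaw [136. 189.] 0.56 [ 0.582 -0.243  0.012]
scene drive [126. 204.] 0.73 [ 0.63  -0.239  0.012]
0.4 [ 0.12067034 -0.48512602  0.25316139] [ 9.92581072e-01  1.21584477e-01 -2.39560604e-05 -1.74773716e-04] 0.08564950920299357
```

View pics/a.png

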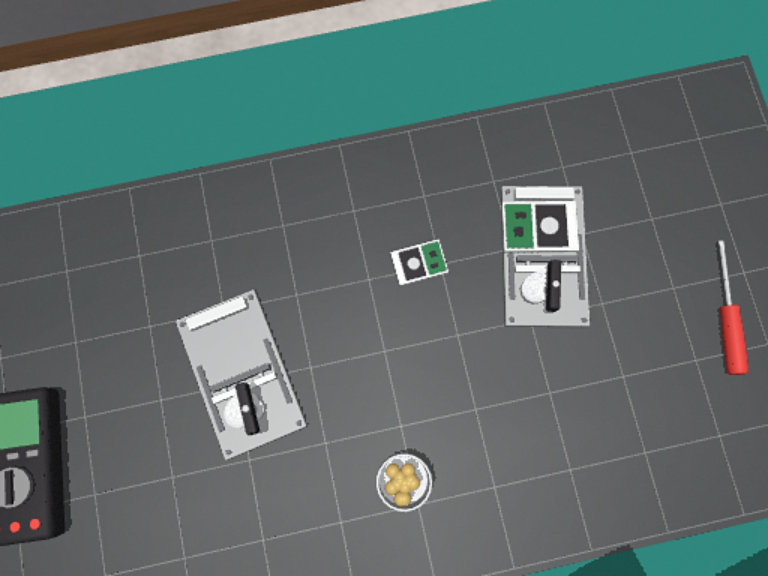

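View pics/b.png

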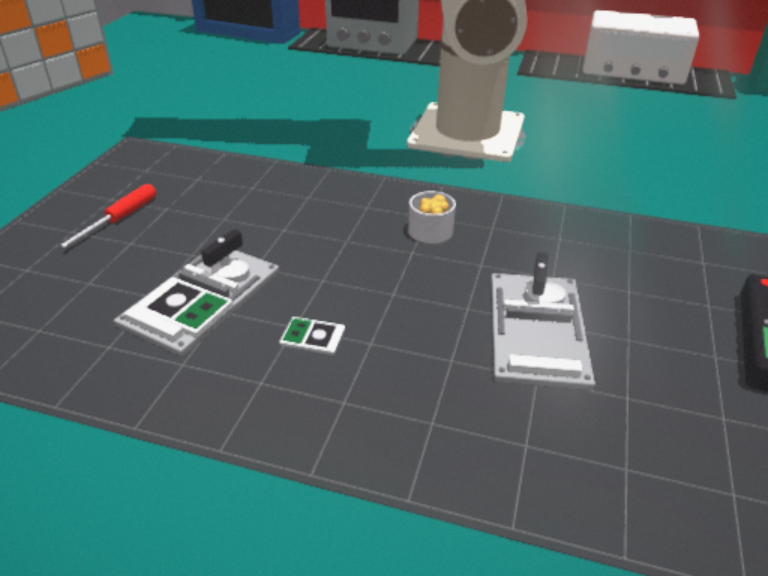

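The top view (1.5x) shows two clamps. The one at about (545,255) holds the larger green/black drive and has its bar at (554,285). The one at about (242,375) is empty, with its bar at (247,408). A small look-alike drive lies loose at (419,262), outside any clamp. The right-hand clamp fits the description because the larger drive lies between its jaws. I'll confirm that in a crop and measure the bar.

```bash
cat > m.py <<'E'
from h import *
import sys
def look(name):
    out=[]
    for c in("top","scene"):
        im=bot.camera(c)
        if c=="top" and name: cv2.imwrite(name,cv2.resize(im[115:225,320:410],None,fx=5,fy=5,interpolation=cv2.INTER_CUBIC))
        for t,z in(("clamp_bar",.062),("clamp_jaw",.025),("drive",.0215)):
            for r in bot.silhouettes(c,t):
                m=r["mask"]; v=np.argwhere(m)[:,::-1]
                P=np.array([ray(c,p,z)[:2] for p in v],np.float32)
                (cx,cy),(w,h),a=cv2.minAreaRect(P)
                if w<h:w,h,a=h,w,a+90
                print(c,t,round(r["confidence"],2),np.round(r["uv"]),"rect",np.round([cx,cy,w,h],4),"longaxis deg",round((a+90)%180-90,1),"px",len(v))
    for c,t,z in(("top","clamp_bar",.05),("scene","clamp_bar",.05)):
        for r in bot.spot_point(c,t):print(c,np.round(r["uv"],1),round(r["confidence"],2),ray(c,r["uv"],z).round(4))
look(sys.argv[1] if len(sys.argv)>1 else None)
for c in("top","scene"):
    T=np.array(bot.camera_info(c)["camera_from_world"]);print(c,(-T[:3,:3].T@T[:3,3]).round(3))
E
python3 m.py pics/c.png
```

```text
top clamp_bar 0.87 [363. 192.] rect [ 0.5538 -0.2086  0.0644  0.0511] longaxis deg -14.6 px 640
top clamp_jaw 0.49 [363. 172.] rect [ 0.5945 -0.237   0.08    0.0103] longaxis deg 77.6 px 193
top drive 0.83 [274. 178.] rect [ 0.6251 -0.0708  0.0704  0.0514] longaxis deg -86.3 px 840
top drive 0.82 [359. 149.] rect [ 0.6397 -0.2413  0.0994  0.0696] longaxis deg 77.6 px 1640
scene clamp_bar 0.75 [155. 171.] rect [ 0.5788 -0.2084  0.1155  0.0536] longaxis deg 33.1 px 656
scene clamp_jaw 0.56 [134. 188.] rect [ 0.5955 -0.2355  0.0887  0.0197] longaxis deg 77.0 px 248
scene drive 0.93 [126. 201.] rect [ 0.6391 -0.239   0.1076  0.0726] longaxis deg 76.7 px 1309
scene drive 0.69 [207. 223.] rect [ 0.643  -0.0645  0.0708  0.053 ] longaxis deg -87.9 px 775
scene drive 0.61 [134. 188.] rect [ 0.5909 -0.237   0.0863  0.0193] longaxis deg 79.5 px 231
top [370.5 187.8] 0.81 [ 0.5555 -0.2336  0.05  ]
scene [153.4 162.5] 0.63 [ 0.5365 -0.2223  0.05  ]
top [0.418 0.017 0.897]
scene [1.194 0.18  0.563]
```

View pics/c.png

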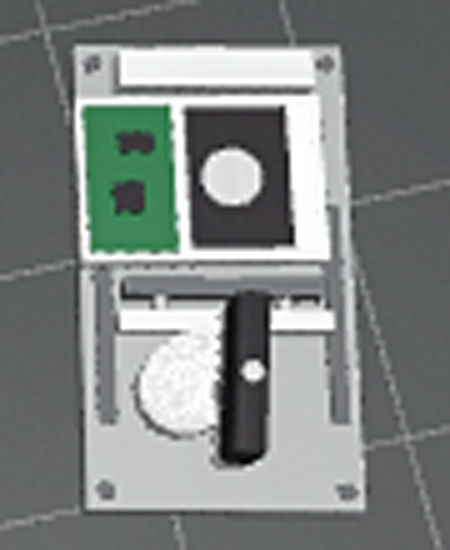

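The crop confirms it: the larger drive lies between the jaws at crop (205,180), and the bar runs from (247,292) to (243,465) with its hub dot at (254,370). Next I'll get the bar's axis and angle.

```bash
python3 - <<'E'
from h import *
f=lambda x,y:(320+(x-2)/5,115+(y-2)/5)
print("dot",ray("top",f(254,370),.062))
a=ray("top",f(270,300),.062);b=ray("top",f(267,455),.062);print("edge",a,b,np.degrees(np.arctan2(*(a-b)[1::-1])))
a=ray("top",f(250,292),.062);b=ray("top",f(249,466),.062);print("ends",a,b,(a+b)/2)
im=bot.camera("scene")
cv2.imwrite("pics/d.png",cv2.resize(im[145:235,70:190],None,fx=6,fy=6,interpolation=cv2.INTER_CUBIC))
E
```

```text
dot [ 0.55210526 -0.22947265  0.062     ]
edge [ 0.57721248 -0.24262273  0.062     ] [ 0.51944541 -0.22563745  0.062     ] -16.384942521022698
ends [ 0.58188403 -0.23600093  0.062     ] [ 0.51683527 -0.21792637  0.062     ] [ 0.54935965 -0.22696365  0.062     ]
```

View pics/d.png

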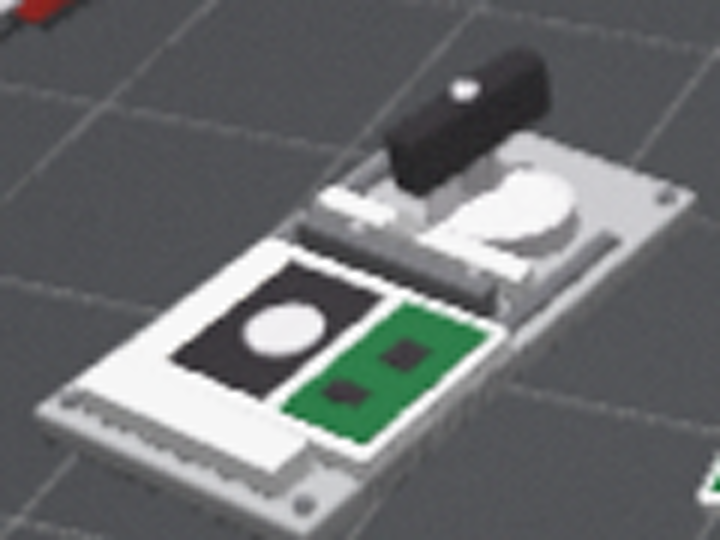

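```bash
python3 -c "
from h import *
print(ray('scene',(70+461.5/6,145+87.5/6),.062))"
python3 -m inch '[430,256,-100,0,0,1,50, 430,256,-100,0,0,1,50, 430,256,-100,0,0,1,50, 430,256,-100,0,0,1,50, 430,256,-100,0,0,1,50, 430,256,-100,0,0,1,50, 430,256,-100,0,0,1,50, 430,256,-100,0,0,1,50]'
python3 -c "
from h import *
o=bot.get_obs();print(o['joint_pos'],o['clock'])"
```

```text
[ 0.54649439 -0.22979623  0.062     ]
clock: 1.62
eef_pos: [0.4031, -0.3167, 0.1878]
tool_rot: [0.811, 0.585, 0.0, 0.0]
ft_force: [0.1, -2.6, -0.0]
grip_width: 0.0425
grasp_force: 0.0
[-6.65853225e-01  3.02848993e-01 -8.55123719e-02  1.18179135e+00
 -9.95199317e-05  1.22570720e+00] 1.6167
```

```bash

python3 -m inch '[146,88,-38,0,0,1.61,50, 146,88,-38,0,0,1.61,50, 146,88,-38,0,0,1.61,50, 146,88,-38,0,0,1.61,50, 146,88,-38,0,0,1.61,50, 146,88,-38,0,0,1.61,50, 146,88,-38,0,0,1.61,50, 146,88,-38,0,0,1.61,50]'
python3 -m inch '[0,0,0,0,0,0.61,50, 0,0,0,0,0,0.61,50, 0,0,0,0,0,0.61,50, 0,0,0,0,0,0.61,50, 0,0,0,0,0,0.61,50, 0,0,0,0,0,0.61,50]'
python3 -c "
from h import *
o=bot.get_obs();print(o['joint_pos'],o['clock'],o['eef_pos']);q=o['tool_rot'];print(np.degrees(2*np.arctan2(q[1],q[0])))"
```

```text
clock: 2.28
eef_pos: [0.548, -0.2293, 0.1494]
tool_rot: [0.431, 0.903, -0.0, -0.0]
ft_force: [-0.4, 0.4, 0.8]
grip_width: 0.0422
grasp_force: 0.0
clock: 2.78
eef_pos: [0.5476, -0.23, 0.1499]
tool_rot: [0.143, 0.99, 0.0, -0.0]
ft_force: [-0.2, -0.2, 0.1]
grip_width: 0.043
grasp_force: 0.0
[-3.97680727e-01  4.85189133e-01  8.72469359e-02  1.17305423e+00
 -5.40882395e-07 -1.11562488e-01] 2.7833 [ 0.54755558 -0.23000748  0.14986537]
163.60663244814012
```

```bash

python3 -m inch '[2,1,-40,0,0,0,50, 2,1,-65,0,0,0,50, 2,1,-82,0,0,0,50, 2,1,-92,0,0,0,50, 2,1,-92,0,0,0,50, 2,1,-92,0,0,0,50]'
python3 - <<'E'
from h import *
im=bot.camera("top");cv2.imwrite("pics/e.png",cv2.resize(im[115:225,310:430],None,fx=4,fy=4,interpolation=cv2.INTER_CUBIC))
im2=bot.camera("scene");cv2.imwrite("pics/f.png",cv2.resize(im2[115:235,70:210],None,fx=5,fy=5,interpolation=cv2.INTER_CUBIC))
E
```

```text
clock: 3.28
eef_pos: [0.5496, -0.229, 0.058]
tool_rot: [0.144, 0.99, 0.0, -0.0]
ft_force: [-0.1, 0.7, 0.4]
grip_width: 0.0425
grasp_force: 0.0
```

View pics/f.png

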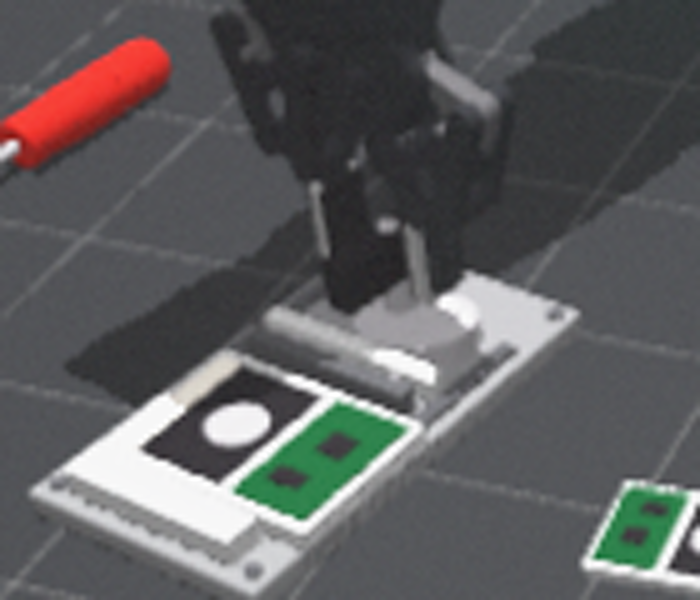

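The fingers straddle the bar, with the left finger tip at about (350,300) and the right one at (440,290). Both are above the cam. I'll close now.

```bash

python3 -m inch '[0,0,0,0,0,0,0, 0,0,0,0,0,0,0, 0,0,0,0,0,0,0, 0,0,0,0,0,0,0, 0,0,0,0,0,0,0, 0,0,0,0,0,0,0, 0,0,0,0,0,0,0, 0,0,0,0,0,0,0]'
python3 -m inch '[0,0,0,0,0,-0.12,0, 0,0,0,0,0,-0.24,0, 0,0,0,0,0,-0.36,0, 0,0,0,0,0,-0.36,0]'
python3 -c "
from h import *
o=bot.get_obs();print(o['joint_pos'],o['eef_pos'],o['ft_force'],o['ft_torque']);q=o['tool_rot'];print(np.degrees(2*np.arctan2(q[1],q[0])))"
```

```text
clock: 4.05
eef_pos: [0.5507, -0.2286, 0.0595]
tool_rot: [0.143, 0.99, 0.0, 0.001]
ft_force: [0.5, 3.7, 6.3]
grip_width: 0.0129
grasp_force: 59.8
clock: 4.38
eef_pos: [0.5506, -0.2288, 0.0596]
tool_rot: [0.32, 0.947, 0.0, 0.001]
ft_force: [-1.4, 3.3, 5.5]
grip_width: 0.0131
grasp_force: 59.8
[-3.94226456e-01  5.71632265e-01 -2.44727637e-02  9.72172387e-01
  8.66309389e-04  2.57159624e-01] [ 0.55058817 -0.22878282  0.05955506] [-1.3907186   3.2721136   5.49199088] [ 0.46992082  0.03703345 -0.0366324 ]
142.6783892646837
```

```bash

python3 -m inch '[0,0,0,0,0,-0.12,0, 0,0,0,0,0,-0.24,0, 0,0,0,0,0,-0.36,0, 0,0,0,0,0,-0.48,0, 0,0,0,0,0,-0.6,0, 0,0,0,0,0,-0.6,0]'
python3 -m inch '[0,0,0,0,0,-0.12,0, 0,0,0,0,0,-0.24,0, 0,0,0,0,0,-0.36,0, 0,0,0,0,0,-0.46,0, 0,0,0,0,0,-0.54,0, 0,0,0,0,0,-0.54,0, 0,0,0,0,0,-0.54,0]'
python3 -c "
from h import *
o=bot.get_obs();print(o['joint_pos'],o['eef_pos'],o['ft_force'],o['ft_torque']);q=o['tool_rot'];print(np.degrees(2*np.arctan2(q[1],q[0])))"
```

```text
clock: 4.88
eef_pos: [0.5504, -0.2289, 0.0595]
tool_rot: [0.586, 0.811, 0.0, 0.001]
ft_force: [0.7, 1.8, 5.3]
grip_width: 0.0131
grasp_force: 59.8
clock: 5.47
eef_pos: [0.5502, -0.2289, 0.0595]
tool_rot: [0.779, 0.626, 0.001, 0.001]
ft_force: [-1.3, 1.9, 6.9]
grip_width: 0.013
grasp_force: 59.9
[-3.94421575e-01  5.71534957e-01 -2.47377649e-02  9.72725774e-01
  2.90973376e-04  1.39322479e+00] [ 0.55015604 -0.2289044   0.05952528] [-1.33463996  1.94045506  6.89018807] [ 0.45338726  0.37037814 -0.08783295]
77.575422791668
```

Forces stayed low throughout, and the bar's yaw is now about 77.6° against a target of 77.3°. I'll open, lift, and check.

```bash

python3 -m inch '[0,0,0,0,0,0,50, 0,0,0,0,0,0,50, 0,0,0,0,0,0,50, 0,0,0,0,0,0,50, 0,0,0,0,0,0,50, 0,0,0,0,0,0,50]'
python3 -m inch '[0,0,20,0,0,0,50, 0,0,50,0,0,0,50, 0,0,90,0,0,0,50, -40,0,120,0,0,0,50, -80,0,150,0,0,0,50, -120,0,150,0,0,0,50, -160,0,150,0,0,0,50, -160,0,150,0,0,0,50]'
python3 -m inch '[-40,0,0,0,0,0,50, -80,0,0,0,0,0,50, -120,0,0,0,0,0,50, -120,0,0,0,0,0,50]'
python3 m.py pics/g.png
python3 - <<'E'
from h import *
im2=bot.camera("scene");a=cv2.resize(im2[130:235,70:210],None,fx=4,fy=4,interpolation=cv2.INTER_CUBIC)
cv2.imwrite("pics/h.png",a)
E
```

```text
clock: 5.97
eef_pos: [0.5494, -0.229, 0.0577]
tool_rot: [0.78, 0.626, -0.0, -0.0]
ft_force: [-0.5, 0.1, 0.3]
grip_width: 0.0428
grasp_force: 0.0
clock: 6.63
eef_pos: [0.384, -0.228, 0.2084]
tool_rot: [0.78, 0.626, -0.001, -0.001]
ft_force: [-0.9, 1.3, -1.1]
grip_width: 0.0426
grasp_force: 0.0
clock: 6.97
eef_pos: [0.2631, -0.2269, 0.207]
tool_rot: [0.781, 0.625, -0.001, -0.003]
ft_force: [0.3, 0.8, -0.6]
grip_width: 0.0429
grasp_force: 0.0
top clamp_bar 0.75 [364. 190.] rect [ 0.5498 -0.2245  0.0571  0.0482] longaxis deg 43.2 px 566
top clamp_jaw 0.59 [365. 167.] rect [ 0.6013 -0.2389  0.0758  0.0123] longaxis deg 74.7 px 208
top drive 0.95 [358. 147.] rect [ 0.6423 -0.2413  0.1019  0.0681] longaxis deg 79.5 px 1559
top drive 0.65 [276. 175.] rect [ 0.6256 -0.0712  0.0688  0.0491] longaxis deg -86.6 px 797
scene clamp_bar 0.8 [150. 172.] rect [ 0.5772 -0.2098  0.1161  0.0543] longaxis deg 29.9 px 714
scene clamp_jaw 0.72 [132. 191.] rect [ 0.6011 -0.2375  0.0836  0.0098] longaxis deg 77.3 px 127
scene drive 0.89 [124. 202.] rect [ 0.6424 -0.241   0.1061  0.075 ] longaxis deg 76.9 px 1253
scene drive 0.74 [210. 224.] rect [ 0.6428 -0.0649  0.0702  0.0563] longaxis deg -86.7 px 776
top [370.1 186.4] 0.89 [ 0.5583 -0.2336  0.05  ]
top [356.5 147.2] 0.46 [ 0.6401 -0.2283  0.05  ]
scene [151.5 165.4] 0.74 [ 0.5469 -0.2213  0.05  ]
top [0.418 0.017 0.897]
scene [1.194 0.18  0.563]
```

View pics/g.png

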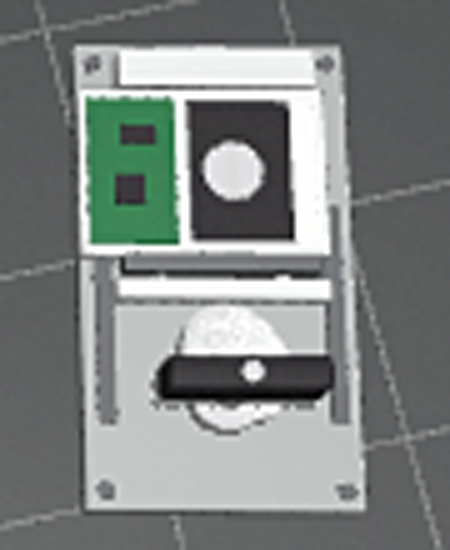

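View pics/h.png

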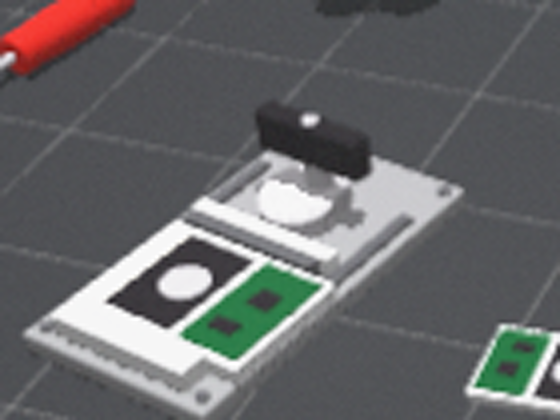

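The bar now lies parallel to the jaws: in the top crop it runs from (165,375) to (335,375). The drive sits against the fixed jaw at row 88, and the moving jaw is pressed up to it at row 258 with the spring gap closed. The gripper is well clear, so I'm handing in.

```bash
python3 -c "
from h import *
print(bot.job_done())"
```

```text
the job is handed in; nothing more can be done
None
```

I turned the bar on the clamp with the drive a quarter turn clockwise; it is parallel to the jaws, the drive looks clamped between them, the gripper has let go, the empty clamp was never touched, and the job is handed in (no verdict was returned, and I checked the clamping only in the pictures, not as a measured force).

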